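# Swipe the dispenser's touch ring from cold to hot

## Robot

A 6-joint arm with a two-finger parallel gripper is mounted at the origin on a cart in front of the work surface, level with it; the furniture and walls round the work are solid. World frame = base frame: x ahead of the robot, y to its left, z up, the work surface at z = 0. Lengths are in m, angles in rad, forces in N, time in s.
With the tool pointing down it reaches from about 0.375 to 0.975 m from the base axis. Payload 3.8 kg.
Tool frame: the origin (TCP) lies between the finger pads; the fingertips stand 14 mm ahead of it and the grasp point (between the pads) lies 5 mm behind it (robot.tips_ahead is the distance from the TCP to the fingertips, in m); z points along the fingers, y is the direction in which the jaws open and shut (so a half turn about z gives the same grasp; the last joint's range is limited). The gripper opens to 88 mm and grips with 3 to 60 N. Pads are 18 mm wide; open, the fingers measure 123 mm over their backs; the gripper's body (75 mm by 187 mm) begins 45 mm behind the grasp point.
Start: joints at [1.122, 0.264, 1.604, -0, 1.274, -0.037], TCP at [0.27, 0.619, 0.253] pointing down, gripper open.
Joint ranges: [-2.63, 2.63], [-0.94, 2.18], [0.31, 2.57], [-1.31, 4.45], [0, 2.66], [-2.55, 2.55]. Speed limits (rad/s): [2.57, 2.57, 3.14, 3.14, 3.14, 3.14].

## Interface

Orientations are given as a rotation vector (axis times angle).
In Python, from station import robot, cams gives the robot as it stands.
- The arm moves only by the tool drive_tool, never from a script. Its argument "series" is a list of rows, each a list of 7 numbers: the shift along the tool's x, y, z as a fraction of full scale, then the turn, a rotation vector about the tool's x, y, z as a fraction of full scale, then the closure, from 0 (fully open) to 1 (shut). A call has 1 to 20 rows; each row is the pose to reach, as a shift and turn from the pose commanded when the call began, along the tool's axes at that moment; what a row does not reach only later rows make up. Full scale, the value 1, is 0.5 m for a shift and 90 degrees for a turn. A row lasts 1/12 s, in which the tool goes at most 41.7 mm and 7.16 degrees, less where a joint would pass 70% of its speed; a pose out of reach is approached as far as the arm can. A call with a number of a shift or a turn outside -1 to 1 is refused whole. A call with a gripper value outside its range is refused whole. The fingers move at their own pace and stop on an object; "grip_force" is the grip in N (left out, the last holds). Time passes only in rows, so rows that repeat a pose let the fingers close. It gives the time, the measured TCP pose, the force and the opening at its end, in the units of the state.
- robot.sense(): the state, without advancing time (a new reading comes with each control period).
- cams.get_image(name): name is "scene" or "top" or "wrist"; returns a dict with "pixels" (384x512x3 uint8, red, green, blue), "intrinsics" (3x3 intrinsics, pixels), "cam_to_world" (4x4, takes a point from camera to world coordinates). Camera axes: x right, y down, z forward; pixel columns grow to the right and rows downward; lengths in m; the calibration is good to about 2 mm. The wrist camera is an equidistant fisheye: a pixel r from the principal point sees the ray r / f radians off the axis. A picture is of the moment at which its call begins. There is no depth.
- robot.close_job(): hands the job in, once; it reports no verdict.
The state is a dict: "time": time; "joints": joint angles; "joint_velocities": joint speeds; "tau": joint torques, N m; "position": TCP position; "orientation": TCP orientation; "contact_force": force on the tool from outside, world axes, zero at the start; "moment": the same for the moment, N m; "gripper_width": opening from 0.0 (shut) to 1.0 (fully open).
Only numpy, scipy, OpenCV 4.12 (cv2) and the standard library are available. Lean on these libraries where they do the work, as an engineer would, in place of code of your own. Each camera call takes 0.05 s, during which the arm holds its last target. There are 200 camera calls.

## Task

Set the water dispenser's round control to hot: put the fingertips lightly on the blue end of its raised C-shaped touch strip and slide them along the strip, over every colour in turn, to the red end, staying in contact all the way, and finish with the fingertips still resting lightly on the red pad. Do not press hard, touch the black housing, lift or shove the unit, or disturb the things round it. The program ends while the fingertips hold the red pad down.

Things in the scene. Friction and masses are not known exactly. Their poses are not given: they have to be found in the camera images.
- control_unit: round tabletop control, loose, 1.3 kg: 178 mm across, 32 mm high. Origin: centre of its underside, z up. On top a raised C-shaped touch strip, 28 mm wide, 62 mm radius (middle line) about the unit's z, 270 degrees: six coloured pads of 45 degrees, clockwise from above blue, pale blue, white, yellow, orange, red. The gap of the C faces the unit's -x; it may stand turned to any side
- housing: the unit's black round housing with ticks and a grey disc in the middle, 178 mm across, fixed to the unit; its top is 22 mm above the worktop (23.5 mm in the middle), 10 mm below the strip at rest. Origin as of control_unit
- touch_ring (a joint): how far the whole touch strip is pressed down: 0 at rest, 0.006 m at its stop. The strip sinks as one piece on springs: about 0.4 N to start, then 1 N per mm, about 6.4 N at the stop; it springs back when let go
- pad_1: blue pad of the touch strip, number 1 of 6 (start): about 49 mm along the strip, 28 mm wide, smooth flat top. Origin: middle of its top face, 32 mm above the worktop at rest, 62 mm from the unit's axis; x points outward from the unit's axis, y along the strip (counter-clockwise from above), z up
- pad_2: pale blue pad of the touch strip, number 2 of 6: about 49 mm along the strip, 28 mm wide, smooth flat top. Origin: middle of its top face, 32 mm above the worktop at rest, 62 mm from the unit's axis; x points outward from the unit's axis, y along the strip (counter-clockwise from above), z up
- pad_3: white pad of the touch strip, number 3 of 6: about 49 mm along the strip, 28 mm wide, smooth flat top. Origin: middle of its top face, 32 mm above the worktop at rest, 62 mm from the unit's axis; x points outward from the unit's axis, y along the strip (counter-clockwise from above), z up
- pad_4: yellow pad of the touch strip, number 4 of 6: about 49 mm along the strip, 28 mm wide, smooth flat top. Origin: middle of its top face, 32 mm above the worktop at rest, 62 mm from the unit's axis; x points outward from the unit's axis, y along the strip (counter-clockwise from above), z up
- pad_5: orange pad of the touch strip, number 5 of 6: about 49 mm along the strip, 28 mm wide, smooth flat top. Origin: middle of its top face, 32 mm above the worktop at rest, 62 mm from the unit's axis; x points outward from the unit's axis, y along the strip (counter-clockwise from above), z up
- pad_6: red pad of the touch strip, number 6 of 6 (finish): about 49 mm along the strip, 28 mm wide, smooth flat top. Origin: middle of its top face, 32 mm above the worktop at rest, 62 mm from the unit's axis; x points outward from the unit's axis, y along the strip (counter-clockwise from above), z up
- rack_bar (a point): a point on the axis of the round front bar of the bottle rack that hangs over the back of the worktop: a fixed bar, 28 mm thick, level along world y over the whole worktop; keep wrist and hand clear of it (stay low, come from the near side)
- tea_tin: green and grey round tea tin, loose, 74 mm across, 92 mm high; a bystander; origin: centre of its underside
- tea_strainer: steel tea strainer cup, loose, 82 mm across, 61 mm high; a bystander; origin: centre of its underside
- cap_black: black bottle cap, loose, 57 mm across, 24 mm high; a bystander; origin: centre of its underside
- cap_grey: grey bottle cap, loose, 69 mm across, 24 mm high; a bystander; origin: centre of its underside

How it is judged:
By the outcome, as a careful person would: the job done as asked, in the order asked, and still so for the second after the job is handed in, while the arm keeps its last pose, push and grip.
It also fails if it takes over 53 s, if anything falls off the work surface, if the arm or the gripper's body presses on something with over 40 N, if the wrist force passes 120 N, or if a joint passes its speed limit or range.

## Working session

There is one attempt and no reset: what is moved stays moved. The work goes in short steps, Python scripts to look and compute and a tool call to move; the robot and the scene stay as the last step left them, time stands still between calls to the robot, and variables do not carry over. Pictures are saved under pics/ and viewed, about 8 in all and at most 12, crops included, and the job is handed in when it is done.

Besides the shell and the picture viewer there is one more tool, called as a command line: name --pt "numbers of a row" for each row, then --argument value for the rest. drive_tool: Moves the arm, as the interface text tells. Shift numbers are shares of 0.5 m and turn numbers shares of 90 degrees, none past 1 either way. Its arguments: {"type":"object","properties":{"series":{"type":"array","items":{"type":"array","items":{"type":"number"}}},"grip_force":{"type":"number"}},"required":["series"]}

```bash
mkdir -p pics; python3 - <<'E'
from station import robot,cams
import cv2,numpy as np
s=robot.sense();print({k:np.round(v,3) for k,v in s.items()})
for n in("scene","top"):
    im=cams.get_image(n);cv2.imwrite(f"pics/{n}0.png",im["pixels"][:,:,::-1]);np.savez(f"{n}0.npz",**im)
    print(n,im["intrinsics"].round(1).tolist(),im["cam_to_world"].round(3).tolist())
E
```

```text
{'time': np.float64(0.0), 'joints': array([ 1.122,  0.265,  1.605,  0.   ,  1.274, -0.037]), 'joint_velocities': array([ 0.001,  0.   ,  0.001,  0.   , -0.001,  0.001]), 'tau': array([-1.0000e-03, -5.0209e+01, -3.5689e+01,  7.3000e-02,  2.9000e-02,
       -0.0000e+00]), 'position': array([0.27 , 0.618, 0.251]), 'orientation': array([-6.420e-01, -3.075e+00,  3.000e-03]), 'contact_force': array([-0.295, -1.512, -0.187]), 'moment': array([ 0.023,  0.021, -0.015]), 'gripper_width': np.float64(1.001)}
scene [[401.1, 0.0, 258.3], [0.0, 401.1, 190.3], [0.0, 0.0, 1.0]] [[0.742, -0.311, 0.595, -0.146], [-0.671, -0.371, 0.642, -0.73], [0.021, -0.875, -0.484, 0.83], [0.0, 0.0, 0.0, 1.0]]
top [[423.4, 0.0, 258.1], [0.0, 423.4, 191.2], [0.0, 0.0, 1.0]] [[0.001, -0.985, 0.17, 0.326], [-1.0, -0.001, 0.005, 0.003], [-0.005, -0.17, -0.985, 1.366], [0.0, 0.0, 0.0, 1.0]]
```

View pics/top0.png

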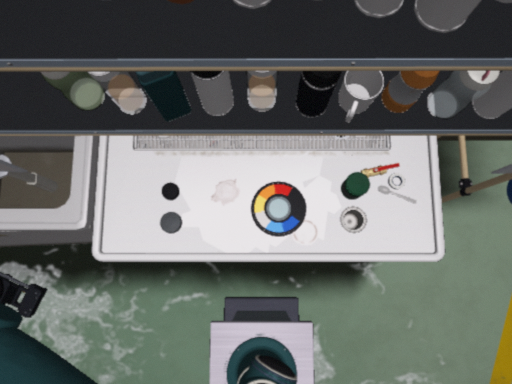

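View pics/scene0.png

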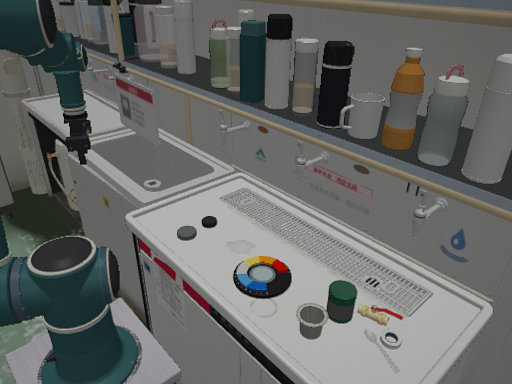

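The top view shows the control at about (278,208), with its gap to the right (world −y), blue at the bottom and red at the top. The scene view confirms this: control at (262,275), tin and strainer to its right, caps to its left. Next I'll measure the pads.

```bash
cat > h.py <<'E'
import numpy as np,cv2
def ray(im,u,v,z):
    K=im["intrinsics"];T=im["cam_to_world"]
    d=T[:3,:3]@np.linalg.inv(K)@np.array([u,v,1.]);p=T[:3,3]
    return p+d*(z-p[2])/d[2]
def masks(px):
    hsv=cv2.cvtColor(np.ascontiguousarray(px),cv2.COLOR_RGB2HSV);H,S,V=[hsv[...,i].astype(int) for i in range(3)]
    c=(S>120)&(V>110)
    return dict(red=c&((H<6)|(H>172)),orange=c&(H>=8)&(H<19),yellow=c&(H>=19)&(H<33),blue=c&(H>=105)&(H<125),pale=(S>60)&(V>110)&(H>=95)&(H<105))
E
python3 - <<'E'
from h import *
for n,box in(("top",(170,245,240,315)),("scene",(250,300,225,300))):
    im=np.load(f"{n}0.npz");m=masks(im["pixels"]);P=[]
    print(n)
    for k,a in m.items():
        b=np.zeros_like(a);b[box[0]:box[1],box[2]:box[3]]=a[box[0]:box[1],box[2]:box[3]]
        v,u=np.nonzero(b)
        if len(u)<5: print(k,len(u));continue
        w=np.array([ray(im,x,y,.032)[:2] for x,y in zip(u,v)]);P.append(w);print(k,len(u),w.mean(0).round(4))
    W=np.vstack(P)
    # outer edge fit via minEnclosingCircle
    print("enc",cv2.minEnclosingCircle(W.astype(np.float32)))
    px=im["pixels"][box[0]:box[1],box[2]:box[3]]
    g=px.max(2)<70
    v,u=np.nonzero(g);w=np.array([ray(im,x+box[2],y+box[0],.022)[:2] for x,y in zip(u,v)],np.float32)
    print("dark",len(w),cv2.minEnclosingCircle(w), w.min(0),w.max(0))
    cv2.imwrite(f"pics/{n}crop.png",cv2.resize(px[:,:,::-1],None,fx=6,fy=6,interpolation=cv2.INTER_NEAREST))
E
```

```text
top
red 158 [ 0.564  -0.0687]
orange 156 [ 0.5558 -0.0206]
yellow 146 [0.5173 0.0054]
blue 209 [ 0.4506 -0.081 ]
pale 110 [ 0.4433 -0.0435]
enc ((0.5041228532791138, -0.05460940673947334), 0.07857801765203476)
dark 615 ((0.5033086538314819, -0.05449429899454117), 0.08601267635822296) [ 0.4176585  -0.13811193] [0.58844894 0.02852627]
scene
red 108 [ 0.5643 -0.0663]
orange 79 [ 0.5517 -0.0214]
yellow 131 [ 0.5269 -0.0017]
blue 130 [ 0.4532 -0.0887]
pale 124 [ 0.4435 -0.0427]
enc ((0.5039803981781006, -0.05486372113227844), 0.07813608646392822)
dark 761 ((0.49817630648612976, -0.060356222093105316), 0.08978448063135147) [ 0.4096117  -0.14802337] [0.58580214 0.02673939]
```

View pics/topcrop.png

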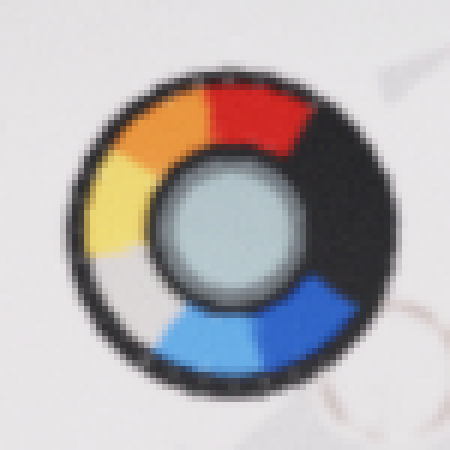

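```bash
python3 - <<'E'
from h import *
t=np.load("top0.npz");s=np.load("scene0.npz")
for tr in (58,66,70,133,136):
    # plane through the top camera containing world-y direction
    def pl(im,u,v):
        K=im["intrinsics"];T=im["cam_to_world"];d=T[:3,:3]@np.linalg.inv(K)@np.array([u,v,1.]);p=T[:3,3];return p,d
    p,d=pl(t,256,tr)
    for name,(u,v) in dict(tanup=(300,38),ledge=(300,144)).items():
        q,e=pl(s,u,v)
        # x-z intersection
        A=np.array([[d[0],-e[0]],[d[2],-e[2]]]);b=np.array([q[0]-p[0],q[2]-p[2]])
        a=np.linalg.solve(A,b);print(tr,name,(p+d*a[0]).round(3),(q+e*a[1]).round(3))
im=s["pixels"]
print([im[y,300].tolist() for y in range(28,50,2)])
print([im[y,300].tolist() for y in range(120,160,4)])
T=t["pixels"];print([(y,T[y,235].tolist()) for y in list(range(58,72,2))+list(range(126,142,2))])
E
```

```text
58 tanup [0.683 0.01  0.673] [0.683 0.019 0.673]
58 ledge [0.889 0.014 0.273] [0.889 0.17  0.273]
66 tanup [0.667 0.01  0.676] [0.667 0.004 0.676]
66 ledge [0.857 0.014 0.29 ] [0.857 0.142 0.29 ]
70 tanup [0.658 0.01  0.678] [ 0.658 -0.003  0.678]
70 ledge [0.841 0.014 0.299] [0.841 0.128 0.299]
133 tanup [0.538 0.009 0.7  ] [ 0.538 -0.113  0.7  ]
133 ledge [0.629 0.012 0.413] [ 0.629 -0.056  0.413]
136 tanup [0.532 0.009 0.701] [ 0.532 -0.118  0.701]
136 ledge [0.62  0.012 0.418] [ 0.62  -0.064  0.418]
[[103, 103, 101], [104, 103, 101], [103, 103, 102], [103, 102, 101], [104, 102, 101], [120, 119, 119], [164, 165, 164], [116, 116, 115], [108, 108, 108], [108, 108, 108], [109, 109, 109]]
[[48, 51, 52], [74, 79, 83], [92, 98, 105], [111, 110, 106], [118, 107, 87], [109, 108, 108], [97, 99, 100], [97, 98, 100], [102, 102, 103], [91, 95, 99]]
[(58, [67, 72, 79]), (60, [86, 92, 103]), (62, [74, 79, 86]), (64, [71, 76, 86]), (66, [93, 91, 88]), (68, [128, 113, 91]), (70, [90, 77, 66]), (126, [39, 39, 41]), (128, [37, 39, 42]), (130, [82, 88, 97]), (132, [75, 80, 88]), (134, [119, 109, 94]), (136, [157, 153, 152]), (138, [166, 163, 163]), (140, [155, 153, 154])]
```

drive_tool --pt "0 0 0 0 0 0 1" --grip_force 20

```text
time: 0.18
position: [0.27, 0.6182, 0.2518]
orientation: [-0.642, -3.075, 0.002]
contact_force: [0.0, 0.6, -0.1]
gripper_width: 0.944
```

drive_tool --pt "-0.04 -0.056 0.005 0 0 -0.013 1" --pt "-0.09 -0.12 0.015 0 0 -0.03 1" --pt "-0.14 -0.19 0.02 0 0 -0.045 1" --pt "-0.19 -0.26 0.025 0 0 -0.06 1" --pt "-0.24 -0.33 0.03 0 0 -0.075 1" --pt "-0.29 -0.4 0.04 0 0 -0.095 1" --pt "-0.34 -0.47 0.045 0 0 -0.11 1" --pt "-0.38 -0.52 0.05 0 0 -0.12 1" --pt "-0.407 -0.558 0.053 0 0 -0.131 1" --pt "-0.407 -0.558 0.053 0 0 -0.131 1"

```text
time: 1.02
position: [0.3449, 0.2774, 0.2254]
orientation: [-0.328, -3.124, 0.004]
contact_force: [-0.1, 1.2, -0.4]
gripper_width: 0.196
```

drive_tool --pt "-0.03 -0.07 0.005 0 0 -0.015 1" --pt "-0.06 -0.14 0.01 0 0 -0.03 1" --pt "-0.1 -0.21 0.02 0 0 -0.045 1" --pt "-0.13 -0.28 0.02 0 0 -0.06 1" --pt "-0.16 -0.35 0.03 0 0 -0.075 1" --pt "-0.19 -0.42 0.03 0 0 -0.09 1" --pt "-0.23 -0.49 0.04 0 0 -0.105 1" --pt "-0.26 -0.56 0.045 0 0 -0.12 1" --pt "-0.276 -0.6 0.05 0 0 -0.131 1" --pt "-0.286 -0.624 0.05 0 0 -0.133 1" --pt "-0.286 -0.624 0.05 0 0 -0.133 1" --pt "-0.286 -0.624 0.05 0 0 -0.133 1"

```text
time: 2.02
position: [0.4214, -0.0531, 0.2011]
orientation: [0.001, -3.141, -0.001]
contact_force: [0.9, 0.5, 0.2]
gripper_width: 0.002
```

```bash
python3 - <<'E'
from station import robot,cams
from h import *
s=robot.sense();print({k:np.round(v,3) for k,v in s.items()})
im=cams.get_image("wrist");cv2.imwrite("pics/w1.png",im["pixels"][:,:,::-1]);np.savez("w1.npz",**im)
print(im["intrinsics"].round(1).tolist(),im["cam_to_world"].round(3).tolist())
im=cams.get_image("scene");np.savez("s1.npz",**im)
cv2.imwrite("pics/s1.png",cv2.resize(im["pixels"][40:340,60:460,::-1],None,fx=2,fy=2))
E
```

```text
{'time': np.float64(2.017), 'joints': array([-1.850e-01, -1.850e-01,  2.167e+00,  1.000e-03,  1.160e+00,
       -1.757e+00]), 'joint_velocities': array([ 0.031, -0.012,  0.012,  0.003,  0.002, -0.   ]), 'tau': array([-8.2200e-01, -2.3719e+01, -3.4387e+01, -1.2700e-01,  1.7000e-02,
       -6.0000e-02]), 'position': array([ 0.421, -0.053,  0.201]), 'orientation': array([ 1.000e-03, -3.141e+00, -1.000e-03]), 'contact_force': array([0.86 , 0.46 , 0.248]), 'moment': array([ 0.06 , -0.035, -0.026]), 'gripper_width': np.float64(0.002)}
[[297.3, 0.0, 260.5], [0.0, 297.3, 193.3], [0.0, 0.0, 1.0]] [[-0.002, 0.965, 0.263, 0.354], [1.0, 0.001, 0.002, -0.053], [0.001, 0.263, -0.965, 0.333], [0.0, 0.0, 0.0, 1.0]]
```

View pics/w1.png

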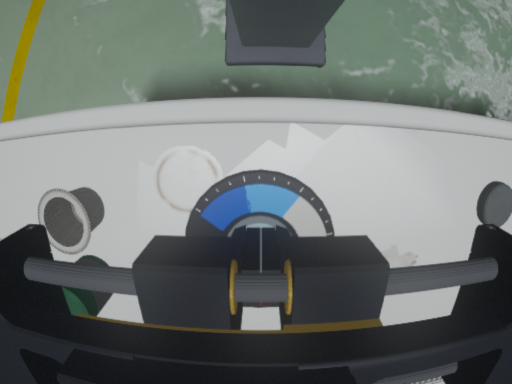

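View pics/s1.png

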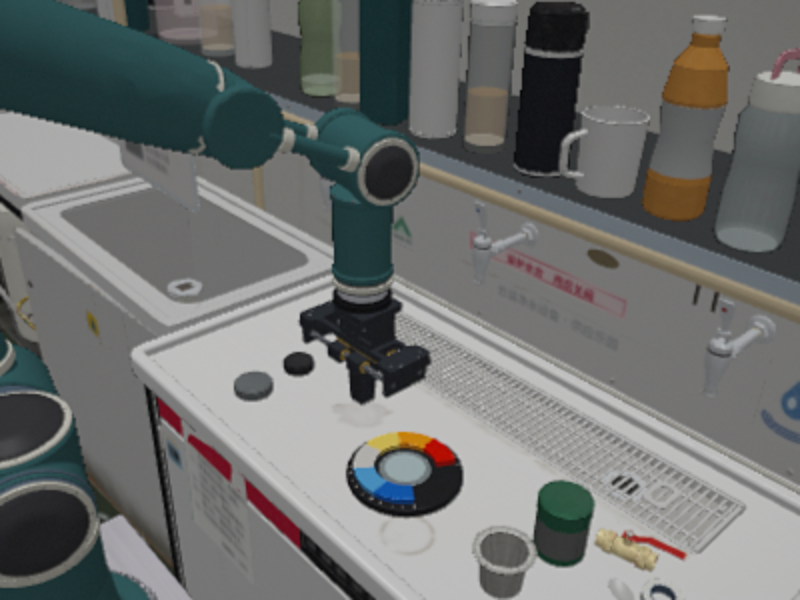

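The wrist view shows the blue pad at (228,208), pale blue at (270,200) and white at (303,212). The closed fingers cover the rest. The scene crop shows the bar (tan line) behind the wrist. I'll refine the unit pose and check the wrist height against the bar.

```bash
python3 - <<'E'
from h import *
im=np.load("w1.npz");K=im["intrinsics"];T=im["cam_to_world"]
def fray(u,v,z):
    a=(u-K[0,2])/K[0,0];b=(v-K[1,2])/K[1,1];r=np.hypot(a,b);d=np.array([a/r*np.sin(r),b/r*np.sin(r),np.cos(r)])
    d=T[:3,:3]@d;p=T[:3,3];return (p+d*(z-p[2])/d[2])[:2]
m=masks(im["pixels"]);C=np.array([.504,-.0545])
for k in("blue","pale"):
    a=m[k].copy();a[:175]=0;a[235:]=0;a[:,:190]=0;a[:,330:]=0
    v,u=np.nonzero(a);w=np.array([fray(x,y,.032) for x,y in zip(u,v)])
    q=w-C;th=np.degrees(np.arctan2(q[:,1],q[:,0]))%360;r=np.hypot(*q.T)
    # outer edge fit
    out=[]
    for t in np.arange(th.min(),th.max(),2):
        s=(abs(th-t)<1)
        if s.sum()>3: out.append(r[s].max())
    mid=abs(r-.064)<.008
    print(k,len(u),"th",np.percentile(th[mid],[0,1,99,100]).round(1),"outer r",np.round(out,4))
s=np.load("s1.npz");Ks=s["intrinsics"];Ts=s["cam_to_world"]
d=Ts[:3,:3]@np.linalg.inv(Ks)@np.array([254,125,1.]);p=Ts[:3,3]
for y in(-.1,-.08,-.06):
  print("wrist",(p+d*(y-p[1])/d[1]).round(3))
d=Ts[:3,:3]@np.linalg.inv(Ks)@np.array([60+182,40+196,1.]);print("tip",[(p+d*(x-p[0])/d[0]).round(3) for x in(.41,.42)])
E
```

```text
blue 1282 th [189.4 190.4 235.7 236.6] outer r [0.062  0.0787 0.0786 0.0781 0.0784 0.0783 0.078  0.0782 0.0781 0.078
 0.078  0.0778 0.0774 0.0777 0.0772 0.0776 0.0773 0.0772 0.0772 0.0773
 0.0774 0.0769 0.0771 0.0767 0.0622]
pale 1258 th [147.1 147.9 189.9 190.8] outer r [0.0787 0.0791 0.0789 0.0793 0.0789 0.0791 0.0787 0.0789 0.0789 0.079
 0.0785 0.0791 0.0785 0.0789 0.0788 0.0786 0.0785 0.0784 0.0785 0.0787
 0.0779 0.0784]
wrist [ 0.42  -0.1    0.526]
wrist [ 0.438 -0.08   0.517]
wrist [ 0.456 -0.06   0.507]
tip [array([ 0.41 , -0.071,  0.216]), array([ 0.42 , -0.06 ,  0.205])]
```

drive_tool --pt "-0.01 -0.01 0.04 0 -0.02 0 1" --pt "-0.03 -0.03 0.09 0 -0.045 0 1" --pt "-0.045 -0.045 0.14 0 -0.07 0 1" --pt "-0.06 -0.06 0.19 0 -0.095 0 1" --pt "-0.075 -0.075 0.235 0 -0.115 0 1" --pt "-0.084 -0.084 0.262 0 -0.133 0 1" --pt "-0.084 -0.084 0.271 0 -0.133 0 1" --pt "-0.084 -0.084 0.271 0 -0.133 0 1" --pt "-0.084 -0.084 0.271 0 -0.133 0 1"

```text
time: 2.87
position: [0.4636, -0.0942, 0.0663]
orientation: [-0.006, 2.933, 0.001]
contact_force: [0.5, 0.0, 0.5]
gripper_width: 0.005
```

```bash
python3 - <<'E'
from station import robot,cams
from h import *
s=robot.sense();print({k:np.round(s[k],4) for k in("time","position","orientation","contact_force","moment")})
im=cams.get_image("scene");np.savez("s2.npz",**im)
cv2.imwrite("pics/s2.png",cv2.resize(im["pixels"][120:320,160:420,::-1],None,fx=3,fy=3,interpolation=cv2.INTER_CUBIC))
im=cams.get_image("wrist");np.savez("w2.npz",**im)
E
```

```text
{'time': np.float64(2.8667), 'position': array([ 0.4636, -0.0942,  0.0663]), 'orientation': array([-6.0000e-03,  2.9329e+00,  9.0000e-04]), 'contact_force': array([0.532 , 0.0352, 0.5445]), 'moment': array([0.078 , 0.0647, 0.0144])}
```

View pics/s2.png

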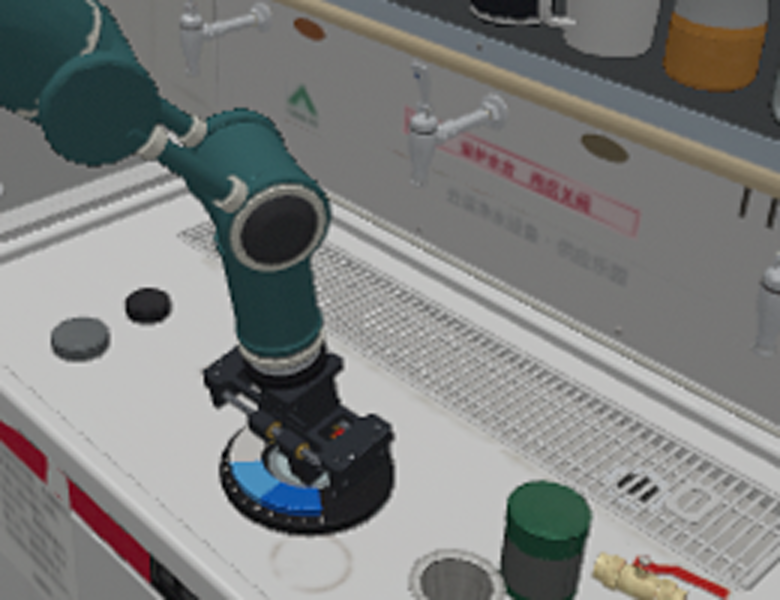

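The gripper leans back, clear of the bar (tan line well behind and above). The tips are at about (320,480) in the crop, over the blue pad. Descending in small steps, watching the force.

drive_tool --pt "0.002 0 0.008 0 0 0 1" --pt "0.003 0 0.015 0 0 0 1" --pt "0.005 0 0.023 0 0 0 1" --pt "0.0066 0 0.0313 0 0 0 1" --pt "0.0066 0 0.0313 0 0 0 1" --pt "0.0066 0 0.0313 0 0 0 1"

```text
time: 3.47
position: [0.4628, -0.095, 0.0491]
orientation: [-0.004, 2.934, 0.001]
contact_force: [0.2, -0.4, -0.0]
gripper_width: 0.006
```

drive_tool --pt "0.0004 0 0.002 0 0 0 1" --pt "0.0004 0 0.002 0 0 0 1" --pt "0.0004 0 0.002 0 0 0 1"

```text
time: 3.72
position: [0.4633, -0.0952, 0.0487]
orientation: [-0.004, 2.933, 0.0]
contact_force: [-0.4, 0.9, -0.5]
gripper_width: 0.003
```

drive_tool --pt "0.0004 0 0.002 0 0 0 1" --pt "0.0004 0 0.002 0 0 0 1" --pt "0.0004 0 0.002 0 0 0 1"

```text
time: 3.97
position: [0.4635, -0.0952, 0.0479]
orientation: [-0.004, 2.932, 0.0]
contact_force: [1.0, -1.1, -0.5]
gripper_width: 0.007
```

drive_tool --pt "0.0004 0 0.002 0 0 0 1" --pt "0.0004 0 0.002 0 0 0 1" --pt "0.0004 0 0.002 0 0 0 1"

```text
time: 4.22
position: [0.4636, -0.0952, 0.0468]
orientation: [-0.004, 2.932, 0.0]
contact_force: [-0.3, -0.8, 0.7]
gripper_width: 0.007
```

drive_tool --pt "0.0004 0 0.002 0 0 0 1" --pt "0.0004 0 0.002 0 0 0 1" --pt "0.0004 0 0.002 0 0 0 1"

```text
time: 4.47
position: [0.4636, -0.0952, 0.0458]
orientation: [-0.004, 2.932, 0.0]
contact_force: [-0.3, -1.2, 1.9]
gripper_width: 0.005
```

drive_tool --pt "0.0004 0 0.002 0 0 0 1" --pt "0.0004 0 0.002 0 0 0 1"

```text
time: 4.63
position: [0.4636, -0.0952, 0.0447]
orientation: [-0.004, 2.932, 0.0]
contact_force: [0.0, -0.1, 3.9]
gripper_width: 0.003
```

drive_tool --pt "0 0 0 0 0 0 1"

```text
time: 4.72
position: [0.4636, -0.0952, 0.0448]
orientation: [-0.004, 2.932, 0.0]
contact_force: [-0.2, 0.2, 4.4]
gripper_width: 0.003
```

drive_tool --pt "0 0 0 0 0 0 1"

```text
time: 4.8
position: [0.4636, -0.0952, 0.0448]
orientation: [-0.004, 2.932, 0.0]
contact_force: [-0.4, -0.2, 3.4]
gripper_width: 0.007
```

drive_tool --pt "0 0 0 0 0 0 1"

```text
time: 4.88
position: [0.4636, -0.0952, 0.0448]
orientation: [-0.004, 2.932, 0.0]
contact_force: [0.0, -0.9, 3.7]
gripper_width: 0.004
```

Contact at about 3.7 N (about 3.3 mm down) with the edge at angle 222°, r 61 mm. Next, the arc numbers, easing up 0.5 mm during the first call.

```bash
python3 - <<'E'
import numpy as np
c,s=np.cos(.209),np.sin(.209)
P=lambda t:np.array([.503+.062*np.cos(np.radians(t)),-.0545+.062*np.sin(np.radians(t)),0])
cur=np.array([.4576,-.0952,0])
for k in range(3):
    rows=[]
    for i in range(1,21):
        d=P(222-4*(20*k+i))-cur
        if k==0:d[2]=.0005*min(1,i/5)
        rows.append([round((-c*d[0]-s*d[2])/.5,3),round(d[1]/.5,3),round((s*d[0]-c*d[2])/.5,4),0,0,0,1])
    cur=P(222-80*(k+1));print(str(rows).replace("np.float64(","").replace(")",""),"\n")
E
```

```text
[[0.007, 0.005, -0.0016, 0, 0, 0, 1], [0.012, 0.012, -0.0029, 0, 0, 0, 1], [0.016, 0.019, -0.004, 0, 0, 0, 1], [0.02, 0.027, -0.0051, 0, 0, 0, 1], [0.023, 0.035, -0.006, 0, 0, 0, 1], [0.026, 0.043, -0.0066, 0, 0, 0, 1], [0.029, 0.051, -0.0071, 0, 0, 0, 1], [0.03, 0.06, -0.0075, 0, 0, 0, 1], [0.032, 0.068, -0.0077, 0, 0, 0, 1], [0.032, 0.077, -0.0079, 0, 0, 0, 1], [0.032, 0.086, -0.0079, 0, 0, 0, 1], [0.032, 0.094, -0.0077, 0, 0, 0, 1], [0.03, 0.103, -0.0075, 0, 0, 0, 1], [0.029, 0.111, -0.0071, 0, 0, 0, 1], [0.026, 0.12, -0.0066, 0, 0, 0, 1], [0.023, 0.128, -0.006, 0, 0, 0, 1], [0.02, 0.136, -0.0053, 0, 0, 0, 1], [0.016, 0.143, -0.0044, 0, 0, 0, 1], [0.012, 0.151, -0.0035, 0, 0, 0, 1], [0.007, 0.158, -0.0024, 0, 0, 0, 1]] 

[[-0.005, 0.007, 0.0012, 0, 0, 0, 1], [-0.011, 0.013, 0.0024, 0, 0, 0, 1], [-0.018, 0.019, 0.0037, 0, 0, 0, 1], [-0.024, 0.024, 0.0052, 0, 0, 0, 1], [-0.031, 0.029, 0.0066, 0, 0, 0, 1], [-0.039, 0.033, 0.0082, 0, 0, 0, 1], [-0.046, 0.037, 0.0098, 0, 0, 0, 1], [-0.054, 0.04, 0.0115, 0, 0, 0, 1], [-0.062, 0.043, 0.0132, 0, 0, 0, 1], [-0.07, 0.045, 0.0149, 0, 0, 0, 1
[... 429 characters left out ...]
 0.003, 0, 0, 0, 1], [-0.021, -0.014, 0.0045, 0, 0, 0, 1], [-0.027, -0.02, 0.0058, 0, 0, 0, 1], [-0.033, -0.027, 0.007, 0, 0, 0, 1], [-0.039, -0.033, 0.0082, 0, 0, 0, 1], [-0.044, -0.04, 0.0093, 0, 0, 0, 1], [-0.048, -0.047, 0.0102, 0, 0, 0, 1], [-0.052, -0.055, 0.011, 0, 0, 0, 1], [-0.056, -0.063, 0.0118, 0, 0, 0, 1], [-0.058, -0.071, 0.0124, 0, 0, 0, 1], [-0.061, -0.079, 0.0129, 0, 0, 0, 1], [-0.063, -0.088, 0.0133, 0, 0, 0, 1], [-0.064, -0.097, 0.0135, 0, 0, 0, 1], [-0.064, -0.105, 0.0136, 0, 0, 0, 1], [-0.064, -0.114, 0.0136, 0, 0, 0, 1], [-0.064, -0.122, 0.0135, 0, 0, 0, 1], [-0.063, -0.131, 0.0133, 0, 0, 0, 1], [-0.061, -0.139, 0.0129, 0, 0, 0, 1], [-0.058, -0.148, 0.0124, 0, 0, 0, 1]]
```

drive_tool --pt "0.006 0.005 -0.0014 0 0 0 1" --pt "0.012 0.012 -0.0028 0 0 0 1" --pt "0.016 0.019 -0.004 0 0 0 1" --pt "0.02 0.027 -0.0051 0 0 0 1" --pt "0.023 0.035 -0.006 0 0 0 1" --pt "0.026 0.043 -0.0066 0 0 0 1" --pt "0.029 0.051 -0.0071 0 0 0 1" --pt "0.03 0.06 -0.0075 0 0 0 1" --pt "0.032 0.068 -0.0077 0 0 0 1" --pt "0.032 0.077 -0.0079 0 0 0 1" --pt "0.032 0.086 -0.0079 0 0 0 1" --pt "0.032 0.094 -0.0077 0 0 0 1" --pt "0.03 0.103 -0.0075 0 0 0 1" --pt "0.029 0.111 -0.0071 0 0 0 1" --pt "0.026 0.12 -0.0066 0 0 0 1" --pt "0.023 0.128 -0.006 0 0 0 1" --pt "0.02 0.136 -0.0053 0 0 0 1" --pt "0.016 0.143 -0.0044 0 0 0 1" --pt "0.012 0.151 -0.0035 0 0 0 1" --pt "0.007 0.158 -0.0024 0 0 0 1"

```text
time: 6.55
position: [0.4593, -0.0156, 0.0449]
orientation: [-0.004, 2.933, 0.001]
contact_force: [-3.1, -2.2, 3.1]
gripper_width: 0.006
```

```bash
python3 - <<'E'
from station import robot,cams
from h import *
s=robot.sense();print({k:np.round(s[k],4) for k in("time","position","orientation","contact_force")})
im=cams.get_image("top");np.savez("t3.npz",**im)
i2=cams.get_image("scene")
a=cv2.resize(im["pixels"][160:255,225:330,::-1],None,fx=4,fy=4);b=cv2.resize(i2["pixels"][180:320,180:320,::-1],(380,380))
cv2.imwrite("pics/t3.png",np.hstack([a,b]))
E
```

```text
{'time': np.float64(6.55), 'position': array([ 0.4593, -0.0156,  0.0449]), 'orientation': array([-4.3000e-03,  2.9334e+00,  7.0000e-04]), 'contact_force': array([-3.0692, -2.2051,  3.0776])}
```

View pics/t3.png

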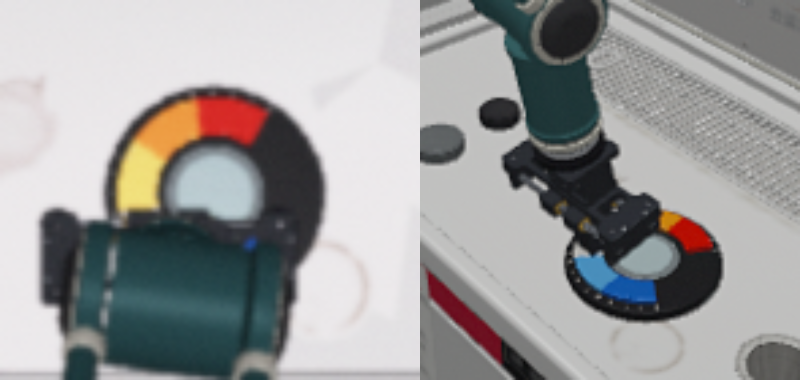

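```bash
python3 - <<'E'
from h import *
from station import robot
A=[]
for n in("top0","t3"):
    im=np.load(n+".npz");m=masks(im["pixels"])
    for k in("red","orange"):
        a=m[k].copy();a[:170]=0;a[245:]=0;a[:,:240]=0;a[:,315:]=0
        v,u=np.nonzero(a);print(n,k,len(u),np.mean([ray(im,x,y,.032)[:2] for x,y in zip(u,v)],0).round(4))
E
```

```text
top0 red 158 [ 0.564  -0.0687]
top0 orange 156 [ 0.5558 -0.0206]
t3 red 158 [ 0.5636 -0.0685]
t3 orange 158 [ 0.5548 -0.0208]
```

drive_tool --pt "0 0 0 0 0 0 1"

```text
time: 6.73
position: [0.4597, -0.0155, 0.0451]
orientation: [-0.004, 2.933, 0.002]
contact_force: [-0.4, 2.7, 3.0]
gripper_width: 0.002
```

drive_tool --pt "0 0 0 0 0 0 1"

```text
time: 6.82
position: [0.4597, -0.0157, 0.0451]
orientation: [-0.004, 2.932, 0.002]
contact_force: [0.2, 2.9, 2.1]
gripper_width: 0.007
```

The unit has not moved (red and orange within 1 mm) and the force is about 2.7 N. Continuing.

drive_tool --pt "-0.005 0.006 0.0012 0 0 0 1" --pt "-0.011 0.012 0.0024 0 0 0 1" --pt "-0.018 0.018 0.0037 0 0 0 1" --pt "-0.024 0.023 0.0052 0 0 0 1" --pt "-0.031 0.028 0.0066 0 0 0 1" --pt "-0.039 0.032 0.0082 0 0 0 1" --pt "-0.046 0.036 0.0098 0 0 0 1" --pt "-0.054 0.039 0.0115 0 0 0 1" --pt "-0.062 0.042 0.0132 0 0 0 1" --pt "-0.07 0.044 0.0149 0 0 0 1" --pt "-0.079 0.045 0.0167 0 0 0 1" --pt "-0.087 0.046 0.0185 0 0 0 1" --pt "-0.096 0.047 0.0203 0 0 0 1" --pt "-0.104 0.047 0.0221 0 0 0 1" --pt "-0.112 0.046 0.0239 0 0 0 1" --pt "-0.121 0.044 0.0256 0 0 0 1" --pt "-0.129 0.042 0.0274 0 0 0 1" --pt "-0.137 0.039 0.0291 0 0 0 1" --pt "-0.145 0.036 0.0307 0 0 0 1" --pt "-0.153 0.033 0.0324 0 0 0 1"

```text
time: 8.48
position: [0.538, 0.0004, 0.0451]
orientation: [-0.004, 2.933, 0.001]
contact_force: [-2.7, 1.0, 2.9]
gripper_width: 0.009
```

drive_tool --pt "0 0 0 0 0 0 1"

```text
time: 8.57
position: [0.5389, 0.0002, 0.0454]
orientation: [-0.004, 2.931, 0.0]
contact_force: [-0.6, 0.4, 3.0]
gripper_width: 0.007
```

drive_tool --pt "0 0 0 0 0 0 1"

```text
time: 8.65
position: [0.5388, 0.0003, 0.0456]
orientation: [-0.004, 2.93, -0.0]
contact_force: [1.4, -1.1, 2.4]
gripper_width: 0.004
```

```bash
python3 - <<'E'
from station import robot,cams
from h import *
im=cams.get_image("scene");cv2.imwrite("pics/s4.png",cv2.resize(im["pixels"][100:310,150:390,::-1],None,fx=2.5,fy=2.5))
E
```

```text
(no output)
```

View pics/s4.png

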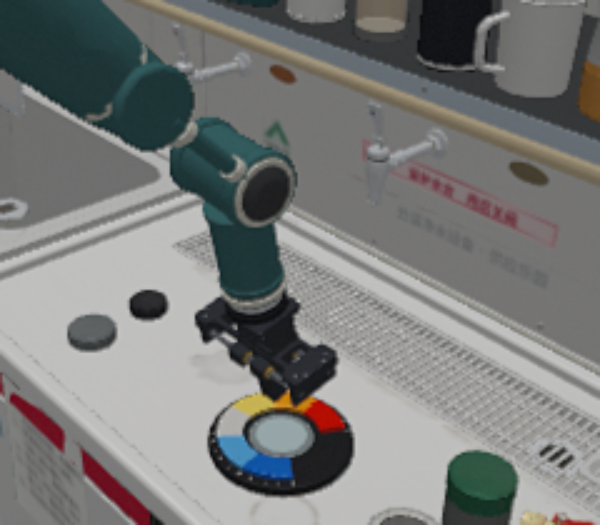

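The tips are on the yellow/orange border (crop 290,398), the wrist is clear of the bar, and the force is about 2.7 N. This is the last arc to red.

drive_tool --pt "-0.007 -0.004 0.0016 0 0 0 1" --pt "-0.014 -0.009 0.0032 0 0 0 1" --pt "-0.021 -0.014 0.0048 0 0 0 1" --pt "-0.027 -0.02 0.0062 0 0 0 1" --pt "-0.033 -0.027 0.0075 0 0 0 1" --pt "-0.039 -0.033 0.0087 0 0 0 1" --pt "-0.044 -0.04 0.0098 0 0 0 1" --pt "-0.048 -0.047 0.0107 0 0 0 1" --pt "-0.052 -0.055 0.0115 0 0 0 1" --pt "-0.056 -0.063 0.0123 0 0 0 1" --pt "-0.058 -0.071 0.0129 0 0 0 1" --pt "-0.061 -0.079 0.0134 0 0 0 1" --pt "-0.063 -0.088 0.0138 0 0 0 1" --pt "-0.064 -0.097 0.014 0 0 0 1" --pt "-0.064 -0.105 0.0141 0 0 0 1" --pt "-0.064 -0.114 0.0141 0 0 0 1" --pt "-0.064 -0.122 0.014 0 0 0 1" --pt "-0.063 -0.131 0.0138 0 0 0 1" --pt "-0.061 -0.139 0.0134 0 0 0 1" --pt "-0.059 -0.146 0.013 0 0 0 1"

```text
time: 10.37
position: [0.5682, -0.0728, 0.045]
orientation: [-0.004, 2.932, 0.0]
contact_force: [0.9, 3.2, 3.8]
gripper_width: 0.003
```

drive_tool --pt "0 0 0 0 0 0 1" --pt "0 0 0 0 0 0 1"

```text
time: 10.53
position: [0.5681, -0.073, 0.045]
orientation: [-0.004, 2.932, -0.001]
contact_force: [-0.4, -1.9, 2.8]
gripper_width: 0.005
```

drive_tool --pt "0 0 0 0 0 0 1" --pt "0 0 0 0 0 0 1"

```text
time: 10.7
position: [0.5681, -0.0728, 0.045]
orientation: [-0.005, 2.932, -0.001]
contact_force: [1.0, -3.1, 3.5]
gripper_width: 0.003
```

```bash
python3 - <<'E'
from station import robot,cams
from h import *
im=cams.get_image("scene")
cv2.imwrite("pics/s5.png",cv2.resize(im["pixels"][150:330,170:410,::-1],None,fx=3,fy=3,interpolation=cv2.INTER_CUBIC))
s0=np.load("scene0.npz")
for n,i in(("before",s0),("now",im)):
    m=masks(i["pixels"])
    for k in("blue","pale"):
        a=m[k].copy();a[:250]=0;a[300:]=0;a[:,:225]=0;a[:,300:]=0
        v,u=np.nonzero(a);print(n,k,len(u),np.mean([ray(i,x,y,.032)[:2] for x,y in zip(u,v)],0).round(4))
E
```

```text
before blue 130 [ 0.4532 -0.0887]
before pale 124 [ 0.4435 -0.0427]
now blue 138 [ 0.4515 -0.0907]
now pale 127 [ 0.4413 -0.0444]
```

View pics/s5.png

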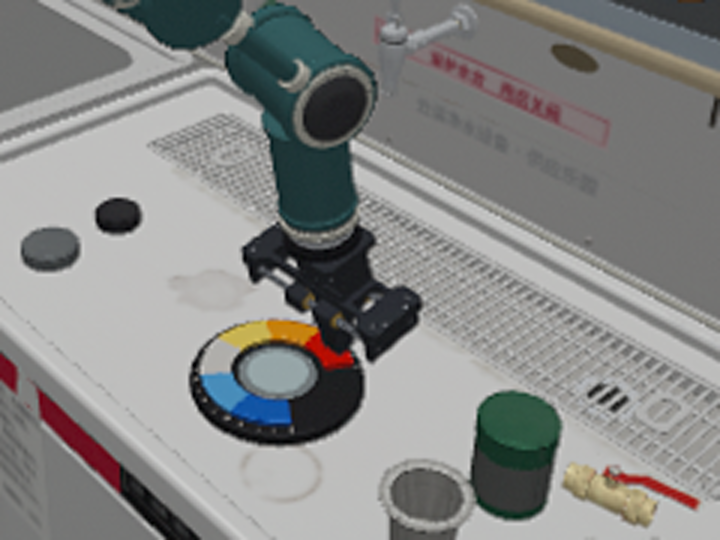

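The fingertips sit on the red pad (crop 335,348) at about 3.3 N, with everything else where it was. The 2 mm apparent shift of blue and pale blue fits the strip being sunk about 3 mm. Handing in.

```bash
python3 -c "
from station import robot
print(robot.close_job(),robot.sense()['contact_force'])"
```

```text
the job is handed in; nothing more can be done
the job is handed in; nothing more can be done
```

The closed fingertips touched down on the blue end of the strip, slid clockwise over every colour to red, and were still holding the red pad down when I handed the job in. It took about 10.7 s of the 53 s allowed. I leaned the tool 12° back toward the robot to keep the wrist clear of the rack bar.

- **Contact:** the upward force at each reading was about 2–4 N, and 2.8–3.5 N resting on red. That means the strip was roughly 3 mm down, short of its 6 mm stop. The force readings have about 0.7 N of noise, and I only had them at the end of each move, so contact between those points is inferred from the steady height.
- **End position:** the tips rest at about −17° on the middle line of the strip. The red pad covers about −34° to 11°.
- **Unit and surroundings:** halfway through, the red and orange pads were within 1 mm of where they started. At the end, blue and pale blue appeared about 2–3 mm off. The sunken strip would account for that, but I didn't rule out a small slip of the unit. The tin, strainer and caps look undisturbed in the last picture.
- **Side force:** some readings reached 3–4 N while sliding or just after stopping, more than I expected.

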